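Stop the vegetable cutter, clear its pusher, and reset the stop

ROBOT

A 7-joint arm with a two-finger parallel gripper is mounted at the origin on the work surface. World frame = base frame: x ahead of the robot, y to its left, z up, the work surface at z = 0. Lengths are in m, angles in rad, forces in N, time in s.
With the tool pointing down it reaches from about 0.35 to 0.9 m from the base axis. Payload 7.2 kg.
Tool frame: the origin (TCP) lies between the finger pads; the fingertips stand 14 mm ahead of it and the grasp point (between the pads) lies 5 mm behind it; z points along the fingers, y is the line along which they close (so a half turn about z gives the same grasp; the last joint's range is limited). The gripper opens to 85 mm and grips with 20 to 120 N. Pads are 22 mm wide; open, the fingers measure 114 mm over their backs; the gripper's body (76 mm by 85 mm) begins 54 mm behind the grasp point. The pads swing forward as they close: fully open they stand 13 mm farther back than shut.
Start: joints at [1.089, 0.411, -0.013, 1.596, 0.006, 1.134, -0.082], TCP at [0.251, -0.572, 0.245] pointing down, gripper open.
Joint ranges: [-2.95, 2.95], [-0.29, 1.99], [-1.47, 1.44], [0.14, 2.54], [-1.03, 4.17], [0.13, 1.85], [-2.86, 2.86]. Speed limits (rad/s): [2.39, 2.39, 3.01, 3.01, 3.14, 3.14, 3.14].

INTERFACE

Orientations are given as a 3x3 rotation matrix whose columns are the frame's x, y, z axes.
In Python, from bench import status, snapshot, r gives the robot as it stands. The module is installed in compiled form; this text tells all that it offers.
- The arm moves only by the shell command python3 -m crank 'ROWS' [OPENING] [FORCE]. ROWS is text: rows parted by semicolons, each of 6 numbers parted by spaces: the shift along the world's x, y, z in cm, then the turn, a rotation vector about the world's x, y, z in rad. A call has 1 to 10 rows; each row is the pose to reach, as a shift and turn from the pose commanded when the call began; what a row does not reach only later rows make up. A row lasts 1/10 s, in which the tool goes at most 50 mm and 8.59 degrees, less where a joint would pass 70% of its speed; a pose out of reach is approached as far as the arm can. A call with a gripper value outside its range is refused whole. OPENING is the opening, from 0 (shut) to 1 (fully open), set as the call begins (- or left out, the last holds). The fingers move at their own pace and stop on an object; FORCE is the grip in N (left out, the last holds). Time passes only in rows, so rows that repeat a pose let the fingers close. It gives the time, the measured TCP pose, the force, the opening and the grip force at its end, in the units of the state.
- status.observe(): the state, without advancing time (a new reading comes with each control period).
- snapshot(name): name is "side" or "top" or "wrist"; returns a dict with "pixels" (384x512x3 uint8, red, green, blue), "intrinsics" (3x3 intrinsics, pixels), "k1" (the pictures are not rectified: a ray, as slopes to the right and down, at radius r is drawn at 1 + k1 r^2 times it, then the intrinsics apply), "R" (3x3) and "t" (3): a world point X has camera coordinates R X + t. Camera axes: x right, y down, z forward; pixel columns grow to the right and rows downward; lengths in m; the calibration is good to about 2 mm. A picture is of the moment at which its call begins. There is no depth.
- r.job_done(): hands the job in; it is judged then, once.
The state is a dict: "time": time; "joint_positions": joint angles; "qd": joint speeds; "tau": joint torques, N m; "tcp_pos": TCP position; "tool_rot": TCP orientation; "contact_force": force on the tool from outside, world axes, zero at the start; "wrist_torque": the same for the moment, N m; "grip_width": finger opening in m; "grasp_force": force on a finger pad.
Only numpy, scipy, OpenCV 4.12 (cv2) and the standard library are available. Lean on these libraries where they do the work, as an engineer would, in place of code of your own. Each camera call takes 0.05 s, during which the arm holds its last target. There are 200 camera calls.

TASK

Make the vegetable cutter safe by pressing the red mushroom stop button down until it stays latched, then take the orange pusher out of the cutter's feed tube and stand it in the empty well of the utensil holder, right down to the bottom. Once it stands there, reset the stop by turning the red knob clockwise until it unlatches and let go so that it springs back up. Leave the brush and the other things on the table as they are.

Things in the scene. Friction and masses are not known exactly. Their poses are not given: they have to be found in the camera images.
- stop_box: Fixed grey control box with a yellow top, 110 x 110 mm, 70 mm high, carrying the red stop button in the middle of its top; origin at the centre of its underside, z up.
- stop_top (a point): Centre of the top of the red mushroom head, which moves with it: 111 mm above the table when up, about 102 mm when latched. The head is round, 43 mm in diameter, with nearly straight sides 17 mm high that start 22 mm below the top; below it is a 22 mm stem. With the head latched its underside is about 9 mm above the yellow box top. Turns and presses about the vertical axis.
- stop_press (a joint): How far the mushroom head is pressed down, m: 0 up, 0.010 at the bottom. It takes about 7 N, 10 N when pressed briskly; pressed fully it latches and stays at about 0.009 when let go.
- stop_twist (a joint): Turn of the head clockwise seen from above, rad: 0 at rest, stop at 0.8. A weak spring (0.04 N m) brings it back to 0. Turning it more than about 0.55 unlatches the pressed head, which rises as soon as it is let go.
- cutter: Fixed white compact vegetable cutter, 160 (x) x 200 (y) mm. Its base is 60 mm high, with a motor housing 115 mm high on its -y half and a round steel feed tube on its +y half. Origin at the centre of its underside.
- feed_tube (a point): Centre of the feed tube's rim, 125 mm above the table, tube inner diameter 35 mm, outer 46 mm; the tube's floor is 60 mm below the rim.
- pusher: Loose orange plastic rod with a white band, 26 mm in diameter, 170 mm long, about 90 g, standing upright in the feed tube at the start. Origin at the centre of its foot (lower end), z along the rod towards its top.
- pusher_top (a point): Centre of the pusher's top end.
- holder: Fixed steel utensil holder: base 70 (x) x 150 (y) mm with two round upright wells, 42 mm outer and 36 mm inner diameter, rims 91 mm above the table. Origin at the centre of its underside; the empty well is 40 mm along its +y, the well with the brush 40 mm along -y.
- free_well (a point): Centre of the inner floor of the empty well, 12 mm above the table, 79 mm below its rim; z up.
- brush: Small brush, blue handle 16 mm thick, standing in the other well; its top is 125 mm above the table. Origin at its foot. To be left there.
- sanitizer: Clear bottle with white cap, 68 mm diameter, 160 mm high, origin at its underside. Bystander.
- bowl: Steel bowl, 120 mm diameter, 55 mm high, origin at its underside. Bystander.
- mug: White mug, 80 mm diameter, 90 mm high, origin at its underside. Bystander.
- spice_jar: Amber jar with black cap, 52 mm diameter, 85 mm high, origin at its underside. Bystander.
- scissors: Scissors with green handles lying flat, about 165 mm long. Bystander.
- spatula: Spatula lying flat. Bystander.
There are look-alikes about, which are no part of the job. Of the things like the pusher, leave any that is pink or turquoise; of the rest the smaller one is meant.

How it is judged:
By the outcome, as a careful person would: the job done as asked, in the order asked, and still so for the second after the job is handed in, with the robot touching nothing.
It also fails if it takes over 72 s, if anything falls off the work surface, if the arm or the gripper's body presses on something with over 40 N, if the wrist force passes 120 N, or if a joint passes its speed limit or range.

## Working session

There is one attempt and no reset: what is moved stays moved. The work goes in short steps, Python scripts to look and compute and a shell command to move; the robot and the scene stay as the last step left them, time stands still between calls to the robot, and variables do not carry over. Pictures are saved under pics/ and viewed, at most 10 in all, crops included, and the job is handed in when it is done.

```bash
mkdir -p pics; cat > h.py <<'E'
import numpy as np,cv2
from bench import status,snapshot,r
def snap(n,f=None):
    s=snapshot(n)
    if f: cv2.imwrite('pics/'+f,cv2.cvtColor(s['pixels'],cv2.COLOR_RGB2BGR))
    return s
def ray(s,u,v):
    K=np.array(s['intrinsics']);d=np.array([(u-K[0,2])/K[0,0],(v-K[1,2])/K[1,1]])
    x=d.copy()
    for _ in range(30): x=d/(1+s['k1']*(x@x))
    R=np.array(s['R']);return -R.T@np.array(s['t']), R.T@np.array([x[0],x[1],1])
def onz(s,u,v,z):
    c,d=ray(s,u,v);return c+d*(z-c[2])/d[2]
def proj(s,X):
    p=np.array(s['R'])@np.array(X)+np.array(s['t']);x=p[:2]/p[2];x=x*(1+s['k1']*(x@x))
    K=np.array(s['intrinsics']);return x*[K[0,0],K[1,1]]+K[:2,2]
def tri(a,b):
    # a,b=(snap,u,v): midpoint and gap
    c1,d1=ray(*a);c2,d2=ray(*b);q=np.linalg.lstsq(np.c_[d1,-d2],c2-c1,rcond=None)[0]
    p,o=c1+q[0]*d1,c2+q[1]*d2;return (p+o)/2,np.linalg.norm(p-o)
E
python3 - <<'E'
from h import *
import pickle
a=snap('top','top.png');b=snap('side','side.png');pickle.dump((a,b),open('s.pkl','wb'))
t=cv2.imread('pics/top.png');s=cv2.imread('pics/side.png')
for x in(a,b): print(-np.array(x['R']).T@x['t'],x['k1'])
print(status.observe()['tcp_pos'],status.observe()['tool_rot'])
E
```

```text
[ 0.3970528  -0.01769215  1.17731087] -0.07924696260336123
[0.31314951 0.71513464 0.72989679] -0.049120769092466855
[ 0.25109431 -0.57187174  0.24451739] [[ 9.15573516e-01  4.02150029e-01 -7.00521243e-04]
 [ 4.02150625e-01 -9.15572558e-01  1.32881341e-03]
 [-1.06995673e-04 -1.49834142e-03 -9.99998872e-01]]
```

View pics/top.png

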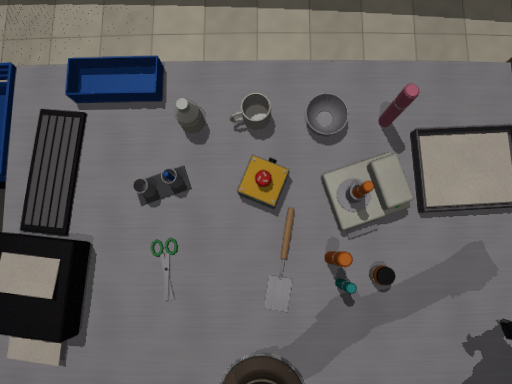

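View pics/side.png

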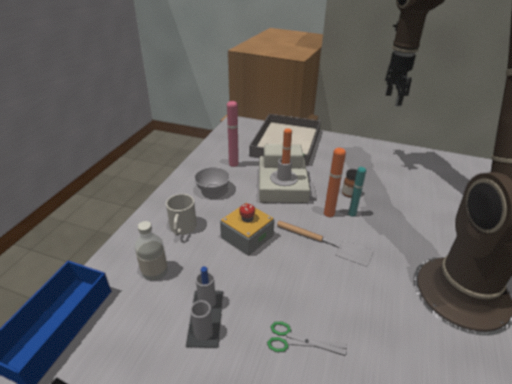

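Top view: orange in the feed tube, top (366,187); free-standing orange (340,258); pink (405,95); turquoise (346,286). The one in the tube looks like the smaller orange, and its place fits the task. I'll check it in one close composite crop.

```bash
python3 - <<'E'
import cv2,numpy as np
t=cv2.imread('pics/top.png');s=cv2.imread('pics/side.png')
def c(i,u,v,w=66,h=50):return cv2.resize(i[v-h:v+h,u-w:u+w],(396,300),interpolation=cv2.INTER_CUBIC)
cv2.imwrite('pics/c1.png',np.vstack([np.hstack([c(t,366,200),c(t,264,182)]),np.hstack([c(t,165,185),c(s,290,165)])]))
E
```

```text
(no output)
```

View pics/c1.png

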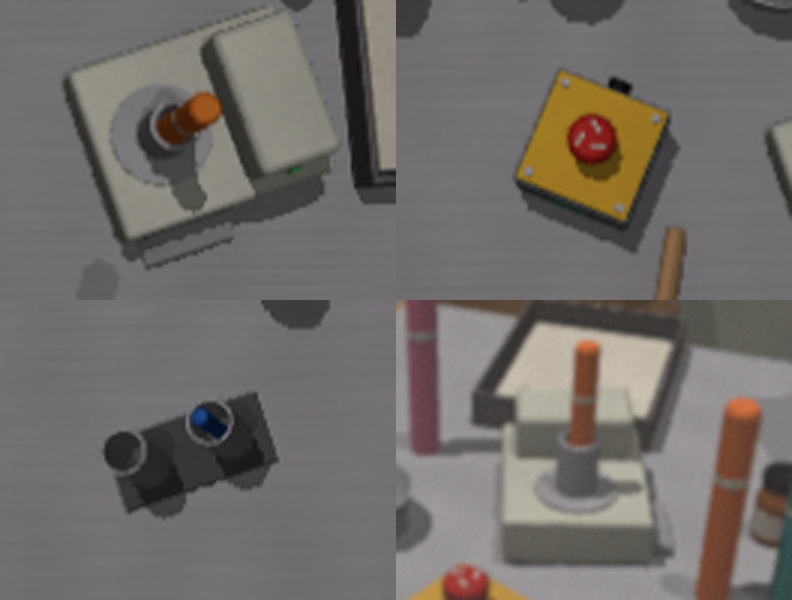

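The crop shows the slim orange rod in the tube (top view top end about (368.5,186), rim about (357.5,192.5)). The free-standing orange one is clearly thicker, so the tube one is the pusher. The red head is at (263,178), the empty well's rim at (140.7,185.7) and the brush well's rim at (169,176).

```bash
python3 - <<'E'
from h import *;import pickle
a,b=pickle.load(open('s.pkl','rb'))
im=a['pixels'];hsv=cv2.cvtColor(im,cv2.COLOR_RGB2HSV);hs=cv2.cvtColor(b['pixels'],cv2.COLOR_RGB2HSV)
def blob(h,box,hr):
    u0,v0,u1,v1=box;m=((h[...,0]<=hr[1])&(h[...,0]>=hr[0])&(h[...,1]>150)&(h[...,2]>60))
    mm=np.zeros_like(m);mm[v0:v1,u0:u1]=m[v0:v1,u0:u1];v,u=np.nonzero(mm);return u.mean(),v.mean(),u.min(),u.max(),v.min(),v.max()
red=blob(hsv,(245,160,285,200),(0,4));print('red',red,onz(a,(red[2]+red[3])/2,(red[4]+red[5])/2,.103))
print('red tri',tri((a,263,178),(b,247,206)))
print('pt',onz(a,368,186,.235),tri((a,368,186),(b,287.7,130)))
print('bigtop',tri((a,343,259),(b,338,152)),'pinktop',tri((a,411,90),(b,232,104)))
print('rim',onz(a,357.5,192.5,.125))
w,br=onz(a,140.7,185.7,.091),onz(a,169,176,.091);print('well',w,br,np.linalg.norm(w-br),np.arctan2(*(w-br)[[1,0]]))
# box yellow corners at z=.07 ; crop->full
for u,v in[(560-396,68),(668-396,112),(626-396,222),(516-396,182)]:print('box',onz(a,198+u/3,132+v/3,.07))
for u,v in[(70,75),(125,240)]:print('cut',onz(a,300+u/3,150+v/3,.06))
for n,X in dict(rim=onz(a,357.5,192.5,.125),well=w,br=br).items():print(n,proj(b,X))
E
```

```text
red (np.float64(262.95394736842104), np.float64(178.2565789473684), np.int64(256), np.int64(270), np.int64(171), np.int64(185)) [ 0.57945331 -0.00731004  0.103     ]
red tri (array([ 0.57803783, -0.00738519,  0.11153905]), np.float64(6.921492293697061e-05))
pt [ 0.53829372 -0.24442184  0.235     ] (array([ 0.53770726, -0.24510385,  0.23273917]), np.float64(0.0018600937334646637))
bigtop (array([ 0.37640741, -0.1863218 ,  0.22272745]), np.float64(0.0008435089585891126)) pinktop (array([ 0.76136153, -0.35397828,  0.23777136]), np.float64(0.004720151006447935))
rim [ 0.53839579 -0.2439014   0.125     ]
well [0.56233812 0.31238686 0.091     ] [0.58769158 0.2382844  0.091     ] 0.07831969079272677 1.9004523627509315
box [0.64816476 0.02045672 0.07      ]
box [ 0.60813219 -0.07499113  0.07      ]
box [ 0.51065827 -0.03744882  0.07      ]
box [0.54612717 0.05886967 0.07      ]
cut [ 0.59445162 -0.16786137  0.06      ]
cut [ 0.44790051 -0.21326919  0.06      ]
rim [284.84226102 161.02295512]
well [200.76757329 306.60723432]
br [205.00273203 277.0606281 ]
```

Heights and sizes agree (head 0.1115, pusher top 0.233, well spacing 78 mm). The button is at (0.5785,-0.0075), the tube at (0.5385,-0.244) and the well at (0.562,0.313). First I shut the gripper and travel to the button.

```bash
python3 -m crank '1 2 3 0 0 0.1;3.3 6 4 0 0 0.2;5.6 10 5 0 0 0.3;7.9 14 5 0 0 0.4;10.2 18 5 0 0 0.5;12.5 22 5 0 0 0.6;14.8 26 5 0 0 0.7;17.1 30 5 0 0 0.8;19.4 34 5 0 0 0.9;21.7 38 5 0 0 1' 0 40
```

```text
time: 1.1
tcp_pos: [0.4687, -0.1906, 0.2952]
tool_rot: [[0.153, 0.988, -0.0], [0.988, -0.153, -0.0], [-0.0, -0.0, -1.0]]
contact_force: [1.2, 0.1, -0.4]
grip_width: 0.0001
grasp_force: 0.0
```

```bash
python3 -m crank '2.3 4 0 0 0 0.1;4.6 8 0 0 0 0.2;6.9 12 0 0 0 0.3;9 15.5 -2 0 0 0.4;11 18.3 -5 0 0 0.48;11 18.3 -9 0 0 0.48;11 18.3 -13 0 0 0.48;11 18.3 -15 0 0 0.48;11 18.3 -15 0 0 0.48'
python3 - <<'E'
from h import *
o=status.observe();print(o['tcp_pos'],o['contact_force'],o['joint_positions'])
s=snap('wrist','w1.png');print(proj(s,[.5785,-.0075,.111]))
E
```

```text
time: 2.0
tcp_pos: [0.576, -0.0094, 0.1418]
tool_rot: [[-0.318, 0.948, -0.007], [0.948, 0.318, 0.0], [0.002, -0.006, -1.0]]
contact_force: [-0.4, 0.4, 0.2]
grip_width: 0.0002
grasp_force: 0.0
[ 0.5759601  -0.00943519  0.14178291] [-0.37683259  0.41882188  0.15725806] [ 0.33083475  0.4993252  -0.53354219  1.79333221  0.30507373  0.93864419
 -0.00978323]
[258.60534922 232.99640812]
```

View pics/w1.png

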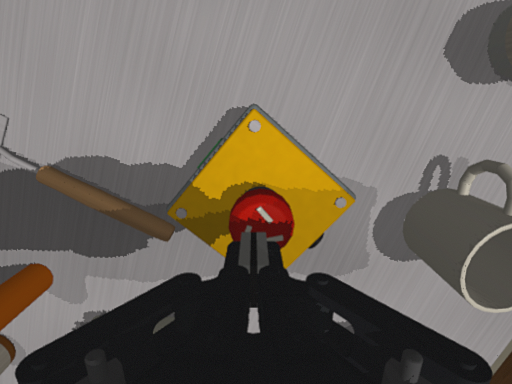

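The wrist view shows the head centred about (261.5,220), about 65 px wide, with the shut fingertips over its lower part. I'll check this against the estimate.

```bash
python3 - <<'E'
from h import *
s=snapshot('wrist');im=cv2.cvtColor(s['pixels'],cv2.COLOR_RGB2HSV)
m=((im[...,0]<6)|(im[...,0]>174))&(im[...,1]>140)&(im[...,2]>60);m[:,:220]=0;m[:,300:]=0
v,u=np.nonzero(m);print(u.min(),u.max(),v.min(),v.max())
for z in(.111,.1,.09):
  t=np.linspace(0,6.28,60);P=np.array([proj(s,[.5785+.0215*np.cos(k),-.0075+.0215*np.sin(k),z]) for k in t]);print(z,P.min(0),P.max(0))
print(onz(s,261.5,220,.1),-np.array(s['R']).T@s['t'])
E
```

```text
227 290 188 244
0.111 [222.10724834 198.58683873] [290.28632674 261.11050485]
0.1 [223.90554351 193.32883503] [288.2531576 252.8246475]
0.09 [225.37430817 189.05479818] [286.59206401 246.0307795 ]
[ 0.58096491 -0.00353949  0.1       ] [0.55372716 0.0620204  0.27236189]
```

```bash
python3 -m crank '0.1 0.2 -0.5 0 0 0;0.1 0.2 -1.2 0 0 0;0.1 0.2 -1.6 0 0 0;0.1 0.2 -1.9 0 0 0;0.1 0.2 -2.2 0 0 0;0.1 0.2 -2.5 0 0 0;0.1 0.2 -2.8 0 0 0;0.1 0.2 -3 0 0 0;0.1 0.2 -3 0 0 0'
```

```text
time: 3.0
tcp_pos: [0.5795, -0.0073, 0.1156]
tool_rot: [[-0.317, 0.948, 0.0], [0.948, 0.317, -0.0], [-0.0, 0.0, -1.0]]
contact_force: [-1.4, -0.0, 4.8]
grip_width: -0.0003
grasp_force: 2.6
```

```bash
python3 -m crank '0 0 -0.2 0 0 0;0 0 -0.4 0 0 0;0 0 -0.4 0 0 0'
```

```text
time: 3.3
tcp_pos: [0.58, -0.0072, 0.1143]
tool_rot: [[-0.317, 0.948, 0.002], [0.948, 0.317, -0.001], [-0.002, 0.002, -1.0]]
contact_force: [-8.6, -0.9, 26.9]
grip_width: 0.0003
grasp_force: 13.4
```

```bash
python3 -m crank '0 0 4 0 0 0;0 0 9 0 0 0;0 0 14 0 0 0;0 0 18 0 0 0;-0.8 -4.7 19 0 0 0;-1.6 -9.4 19 0 0 0;-2.4 -14.1 19 0 0 0;-3.2 -18.8 19 0 0 0;-4 -23.5 19 0 0 0;-4 -23.5 19 0 0 0' 0.7
python3 - <<'E'
from h import *
o=status.observe();print(o['tcp_pos'],o['contact_force'],o['grip_width'])
b=snap('side');w=snap('wrist')
i=b['pixels'];
c=np.hstack([cv2.resize(i[100:260,190:350],(480,480)),cv2.resize(w['pixels'],(320,240))[:,:].repeat(2,0)])
cv2.imwrite('pics/c2.png',c[...,::-1])
print(proj(w,[.538,-.2445,.235]),proj(w,[.5385,-.244,.125]))
print(np.array([proj(b,[.579,-.0065,z]) for z in(.111,.102)]))
E
```

```text
time: 4.3
tcp_pos: [0.5366, -0.251, 0.3005]
tool_rot: [[-0.307, 0.952, -0.002], [0.952, 0.307, -0.003], [-0.003, -0.003, -1.0]]
contact_force: [-0.8, -0.2, 0.0]
grip_width: 0.0599
grasp_force: 0.0
[ 0.53659005 -0.25103667  0.30047933] [-0.79799737 -0.22832868  0.01219924] 0.05988051202563876
[254.67779445 211.47702827] [254.8744703  176.31707616]
[[246.5638343  206.27526103]
 [246.5649908  208.86556001]]
```

View pics/c2.png

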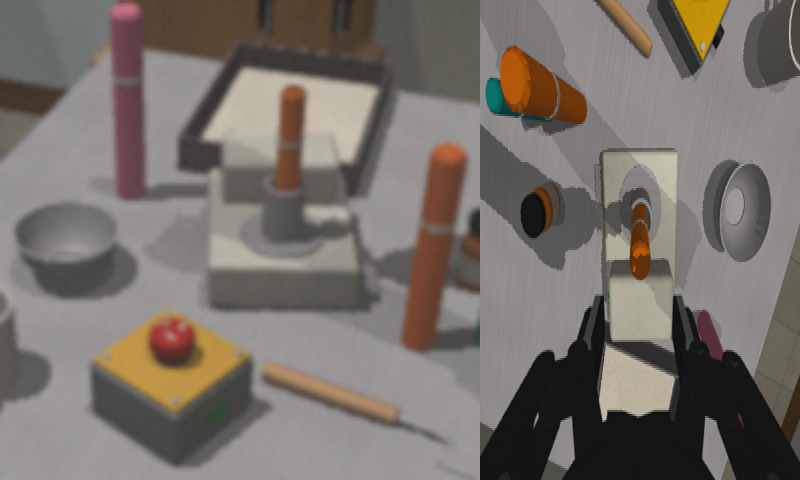

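The side view shows the head lower over the box at crop (172,340). The wrist view shows the pusher's top near the predicted pixel (256,207). I'll check the latch numerically.

```bash
python3 - <<'E'
from h import *;import pickle
a,b=pickle.load(open('s.pkl','rb'));n=snap('side');w=snap('wrist')
for s in(b,n):
  h=cv2.cvtColor(s['pixels'],cv2.COLOR_RGB2HSV)[195:230,235:260];m=((h[...,0]<6)|(h[...,0]>174))&(h[...,1]>140)
  v,u=np.nonzero(m);print(v.mean()+195,v.min()+195,v.max()+195,u.mean()+235,m.sum())
h=cv2.cvtColor(w['pixels'],cv2.COLOR_RGB2HSV);m=(h[...,0]<15)&(h[...,1]>150)&(h[...,2]>80);m[:,:230]=0;m[:,290:]=0;m[:150]=0
v,u=np.nonzero(m)
for k in range(165,230,5):
  q=u[v==k]; print(k,(q.min(),q.max()) if len(q) else '')
o=status.observe();print(o['tcp_pos'],v.max())
for z in(.235,.21,.18,.15):print(z,proj(w,[.538,-.2445,z]))
E
```

```text
210.1358024691358 204 215 246.6172839506173 81
212.32142857142858 207 216 246.75 84
165 
170 (np.int64(245), np.int64(261))
175 (np.int64(242), np.int64(262))
180 (np.int64(241), np.int64(263))
185 (np.int64(243), np.int64(260))
190 (np.int64(240), np.int64(264))
195 (np.int64(239), np.int64(265))
200 (np.int64(238), np.int64(265))
205 (np.int64(237), np.int64(266))
210 (np.int64(236), np.int64(267))
215 (np.int64(236), np.int64(267))
220 (np.int64(238), np.int64(266))
225 (np.int64(243), np.int64(261))
[ 0.53960316 -0.240934    0.3013131 ] 227
0.235 [250.5719604  216.55034527]
0.21 [250.83200562 205.42990594]
0.18 [251.08155244 194.76833198]
0.15 [251.28188291 186.21646969]
```

Latched: the head is 2.5 px lower, the expected 9 mm. Next I descend around the pusher and close.

```bash
python3 -m crank '-0.1 -0.2 -2 0 0 0;-0.1 -0.2 -5 0 0 0;-0.1 -0.2 -8 0 0 0;-0.1 -0.2 -10 0 0 0;-0.1 -0.2 -11 0 0 0;-0.1 -0.2 -11 0 0 0;-0.1 -0.2 -11 0 0 0'; python3 -m crank '0 0 0 0 0 0;0 0 0 0 0 0;0 0 0 0 0 0;0 0 0 0 0 0;0 0 0 0 0 0;0 0 0 0 0 0' 0 40
```

```text
time: 5.2
tcp_pos: [0.5391, -0.2436, 0.1923]
tool_rot: [[-0.319, 0.948, 0.001], [0.948, 0.319, -0.0], [-0.001, 0.001, -1.0]]
contact_force: [0.9, 0.8, 0.8]
grip_width: 0.0595
grasp_force: 0.0
time: 5.8
tcp_pos: [0.5389, -0.2445, 0.1924]
tool_rot: [[-0.317, 0.948, 0.002], [0.948, 0.317, -0.001], [-0.001, 0.001, -1.0]]
contact_force: [-0.4, 0.9, 6.4]
grip_width: 0.0248
grasp_force: 39.7
```

```bash
python3 -m crank '0 0 1 0 0 0;0 0 2.5 0 0 0;0 0 4.5 0 0 0;0 0 6.5 0 0 0;0 0 8.5 0 0 0;0 0 10 0 0 0;0 0 10 0 0 0;0 0 10 0 0 0'
python3 - <<'E'
from h import *
b=snap('side')
o=status.observe();p=np.array(o['tcp_pos']);print(p,o['grip_width'],o['contact_force'])
for dz in(.042,.0,-.128):print(dz,proj(b,p+[0,0,dz]))
cv2.imwrite('pics/c3.png',cv2.resize(b['pixels'][60:220,190:390],(800,600))[...,::-1])
E
```

```text
time: 6.6
tcp_pos: [0.5382, -0.2443, 0.2916]
tool_rot: [[-0.317, 0.948, 0.0], [0.948, 0.317, -0.0], [-0.0, 0.0, -1.0]]
contact_force: [0.5, 0.5, -1.2]
grip_width: 0.0249
grasp_force: 39.5
[ 0.53789216 -0.2441957   0.29090553] 0.025216821648909746 [ 0.20873595  0.03077499 -0.25490434]
0.042 [289.54535996  97.96803508]
0.0 [288.55617311 111.84711118]
-0.128 [285.78040194 150.51088611]
```

View pics/c3.png

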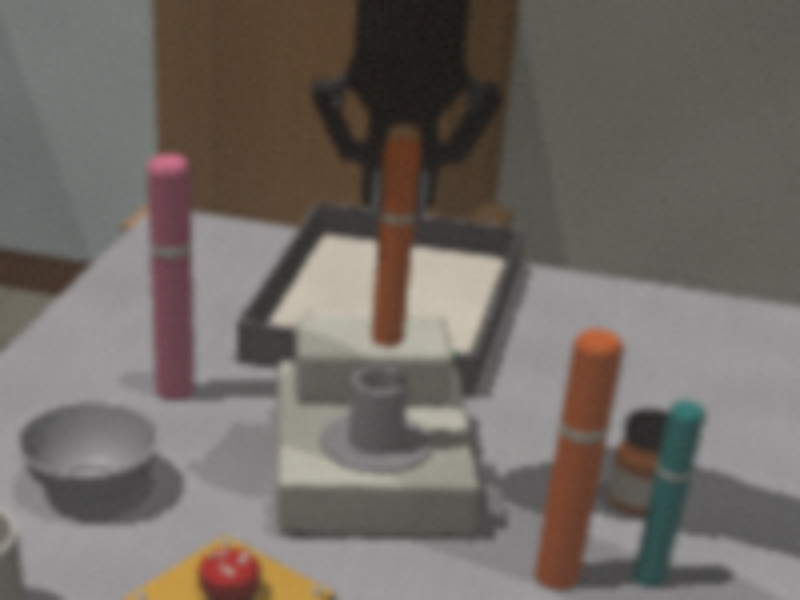

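The pusher hangs upright, its foot about (287.5,151.5) in the side view against a predicted (286,150.5). Now I carry it to the well.

```bash
python3 -m crank '0.1 2 0.5 0 0 0;0.3 6 1 0 0 0;0.5 10.6 1 0 0 0;0.7 15.2 1 0 0 0;0.9 19.8 1 0 0 0;1.1 24.4 1 0 0 0;1.3 29 1 0 0 0;1.5 33.6 1 0 0 0;1.7 38.2 1 0 0 0;1.9 42.8 1 0 0 0'; python3 -m crank '0.2 4 0 0 0 0;0.4 8 -0.3 0 0 0;0.5 11 -0.7 0 0 0;0.5 12.9 -1 0 0 0;0.5 12.9 -2 0 0 0;0.5 12.9 -3 0 0 0;0.5 12.9 -3 0 0 0;0.5 12.9 -3 0 0 0'
python3 - <<'E'
from h import *
b=snap('side');a=snap('top')
o=status.observe();p=np.array(o['tcp_pos']);print(p,o['grip_width'],o['contact_force'])
f=p-[0,0,.128]
for n,X in dict(foot=f,top=p+[0,0,.042],well=[.562,.313,.091],brush=[.5877,.2383,.091]).items():print(n,proj(b,X).round(1),proj(a,X).round(1))
cv2.imwrite('pics/c4.png',cv2.resize(b['pixels'][210:360,150:300],(600,600))[...,::-1])
E
```

```text
time: 7.65
tcp_pos: [0.5567, 0.1852, 0.3003]
tool_rot: [[-0.317, 0.948, -0.002], [0.948, 0.317, -0.001], [-0.0, -0.002, -1.0]]
contact_force: [0.2, -0.8, -0.9]
grip_width: 0.025
grasp_force: 39.4
time: 8.45
tcp_pos: [0.5627, 0.3111, 0.2708]
tool_rot: [[-0.316, 0.949, -0.001], [0.949, 0.316, -0.001], [-0.001, -0.001, -1.0]]
contact_force: [0.4, -0.3, -0.5]
grip_width: 0.0251
grasp_force: 39.5
[0.56280567 0.31179893 0.27171614] 0.025206745192907845 [ 0.48327333  0.71934368 -1.10884976]
foot [198.6 290. ] [134.7 182.4]
top [190.5 225.7] [110.  169.6]
well [200.8 306.9] [140.5 185.8]
brush [205.  277.1] [169. 176.]
```

View pics/c4.png

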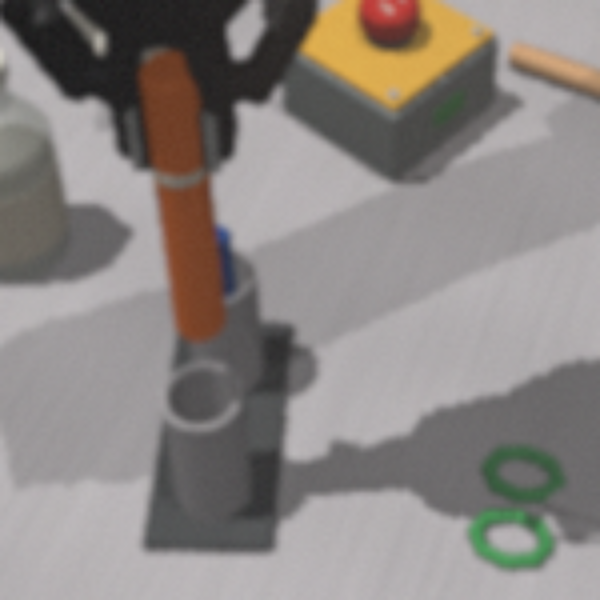

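The side view shows the foot's centre about (200.3,292) and the empty well's rim about (200.8,308.5). I'll work out the lateral correction with finer measurements.

```bash
python3 - <<'E'
from h import *
b=snap('side');a=snap('top');p=np.array(status.observe()['tcp_pos'])
def edges(s):
  h=cv2.cvtColor(s['pixels'],cv2.COLOR_RGB2HSV);return (h[...,0]<15)&(h[...,1]>120)&(h[...,2]>50)
m=edges(b);m[:,:175]=0;m[:,225:]=0;m[:220]=0;m[310:]=0
for k in range(258,299,4):
  q=np.nonzero(m[k])[0]
  if len(q):print(k,q.min(),q.max(),(q.min()+q.max())/2)
print('vmax',np.nonzero(m)[0].max())
for z in(.13,.16,.18,.2):
  t=np.linspace(0,6.28,60);c=proj(b,[*p[:2],z]);print(z,c)
print('foot low',max(proj(b,[p[0]+.013*np.cos(k),p[1]+.013*np.sin(k),p[2]-.128])[1] for k in t))
print('px per 5mm x,y,z',[proj(b,p-[0,0,.128]+d)-proj(b,p-[0,0,.128]) for d in np.eye(3)*.005])
# well rim fit: print column profile
t=np.linspace(0,6.28,60);R=np.array([proj(b,[.562+.021*np.cos(k),.313+.021*np.sin(k),.091]) for k in t]);print('rim pred',R.min(0),R.max(0))
g=b['pixels'].mean(2).astype(int);print('row308',list(g[308,184:218]));print('col201',list(g[290:325,201]))
w=a['pixels'].mean(2).astype(int);
E
```

```text
258 190 201 195.5
262 190 201 195.5
266 191 202 196.5
270 191 202 196.5
274 192 203 197.5
278 193 203 198.0
282 193 204 198.5
286 194 204 199.0
290 194 204 199.0
294 196 201 198.5
vmax 294
0.13 [199.12173144 294.59706106]
0.16 [197.8837906  284.87671352]
0.18 [197.02489035 278.10873994]
0.2 [196.13765708 271.09689629]
foot low 295.5302441576379
px per 5mm x,y,z [array([-2.28684983, -0.69687388]), array([-1.12512088,  1.92902399]), array([-0.20676626, -1.62381784])]
rim pred [190.51988974 298.5096551 ] [211.00536121 315.64393005]
row308 [np.int64(157), np.int64(156), np.int64(157), np.int64(157), np.int64(156), np.int64(161), np.int64(159), np.int64(140), np.int64(100), np.int64(76), np.int64(76), np.int64(77), np.int64(80), np.int64(81), np.int64(80), np.int64(82), np.int64(83), np.int64(84), np.int64(82), np.int64(89), np.int64(92), np.int64(95), np.int64(98), np.int64(95), np.int64(93), np.int64(93), np.int64(91), np.int64(81), np.int64(73), np.int64(73), np.int64(72), np.int64(71), np.int64(71), np.int64(73)]
col201 [np.int64(74), np.int64(72), np.int64(74), np.int64(75), np.int64(79), np.int64(87), np.int64(94), np.int64(94), np.int64(95), np.int64(102), np.int64(119), np.int64(117), np.int64(102), np.int64(85), np.int64(83), np.int64(84), np.int64(85), np.int64(83), np.int64(84), np.int64(81), np.int64(83), np.int64(82), np.int64(83), np.int64(79), np.int64(86), np.int64(115), np.int64(138), np.int64(125), np.int64(97), np.int64(85), np.int64(88), np.int64(86), np.int64(88), np.int64(90), np.int64(88)]
```

```bash
python3 -m crank '0.1 0.1 -1.5 0 0 0;0.1 0.1 -3 0 0 0;0.1 0.1 -4.5 0 0 0;0.1 0.1 -5.5 0 0 0;0.1 0.1 -6.5 0 0 0;0.1 0.1 -7 0 0 0;0.1 0.1 -7 0 0 0'
```

```text
time: 9.35
tcp_pos: [0.563, 0.3136, 0.2004]
tool_rot: [[-0.317, 0.948, -0.001], [0.948, 0.317, -0.0], [-0.0, -0.001, -1.0]]
contact_force: [-0.3, 0.3, -1.3]
grip_width: 0.0252
grasp_force: 39.5
```

In the well by 18 mm with no contact force. Going on down.

```bash
python3 -m crank '0 0 -1.5 0 0 0;0 0 -3 0 0 0;0 0 -4.5 0 0 0;0 0 -5.3 0 0 0;0 0 -5.7 0 0 0;0 0 -5.7 0 0 0;0 0 -5.7 0 0 0'
```

```text
time: 10.05
tcp_pos: [0.5635, 0.314, 0.1447]
tool_rot: [[-0.317, 0.948, 0.0], [0.948, 0.317, 0.0], [0.0, 0.001, -1.0]]
contact_force: [0.3, 0.5, -1.2]
grip_width: 0.0249
grasp_force: 39.5
```

```bash
python3 -m crank '0 0 -0.2 0 0 0;0 0 -0.4 0 0 0;0 0 -0.5 0 0 0;0 0 -0.6 0 0 0;0 0 -0.6 0 0 0'
```

```text
time: 10.55
tcp_pos: [0.5635, 0.3139, 0.1394]
tool_rot: [[-0.317, 0.948, 0.001], [0.948, 0.317, 0.0], [-0.0, 0.001, -1.0]]
contact_force: [-0.8, -0.9, 6.2]
grip_width: 0.025
grasp_force: 40.2
```

On the floor (6 N at the expected height). Release and rise.

```bash
python3 -m crank '0 0 0 0 0 0;0 0 0.1 0 0 0;0 0 0.2 0 0 0;0 0 0.2 0 0 0;0 0 2 0 0 0;0 0 5 0 0 0;0 0 9 0 0 0;0 0 13 0 0 0;0 0 13 0 0 0' 0.65
python3 - <<'E'
from h import *
b=snap('side');a=snap('top')
c=np.hstack([cv2.resize(i,(400,400)) for i in(b['pixels'][210:360,150:300],a['pixels'][130:230,90:190])])
cv2.imwrite('pics/c5.png',c[...,::-1])
print(proj(b,[.5635,.314,.182]),proj(a,[.5635,.314,.182]))
o=status.observe();print(o['tcp_pos'],o['grip_width'],o['contact_force'])
E
```

```text
time: 11.45
tcp_pos: [0.565, 0.3158, 0.2746]
tool_rot: [[-0.317, 0.948, 0.008], [0.948, 0.317, 0.005], [0.002, 0.009, -1.0]]
contact_force: [0.4, 0.1, 0.4]
grip_width: 0.0554
grasp_force: 0.0
[196.14037287 277.97048683] [128.97016841 179.56918763]
[0.56360913 0.31400245 0.26930824] 0.05479840988880981 [ 0.18725939  0.49352302 -1.53947297]
```

View pics/c5.png

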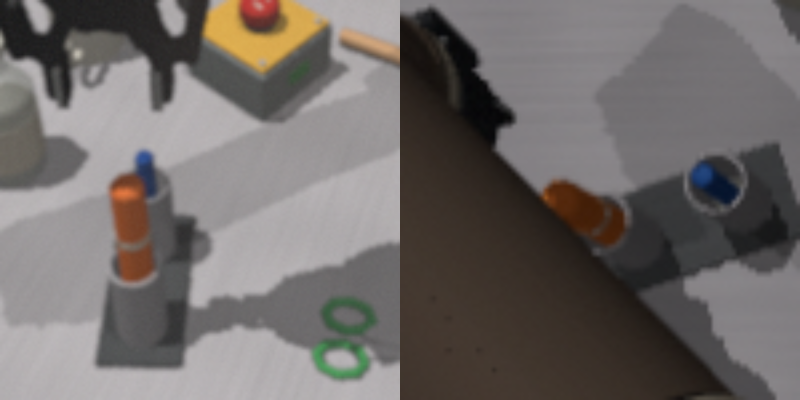

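The pusher stands upright, fully down in the well (side view top near (198,277.5), predicted (196,278)); the brush is untouched. Now to the knob.

```bash
python3 -m crank '0.1 -2 1 0 0 0;0.3 -6 1 0 0 0;0.5 -10.6 1 0 0 0;0.7 -15.2 1 0 0 0;0.9 -19.8 1 0 0 0;1.2 -24.4 1 0 0 0;1.4 -29 0 0 0 0;1.6 -32 -2 0 0 0;1.6 -32 -6 0 0 0;1.6 -32 -10 0 0 0' 0.85
python3 -m crank '0 0 0 0 0 0;0 0 0 0 0 0'
```

```text
time: 12.55
tcp_pos: [0.5787, -0.0084, 0.1661]
tool_rot: [[-0.314, 0.949, -0.001], [0.949, 0.314, -0.0], [-0.0, -0.001, -1.0]]
contact_force: [0.6, -0.4, -0.2]
grip_width: 0.0726
grasp_force: 0.0
time: 12.75
tcp_pos: [0.5787, -0.006, 0.1677]
tool_rot: [[-0.318, 0.948, -0.003], [0.948, 0.318, 0.001], [0.001, -0.002, -1.0]]
contact_force: [0.4, 1.0, 1.4]
grip_width: 0.073
grasp_force: 0.0
```

```bash
python3 -m crank '0 0 -2 0 0 0;0 0 -4 0 0 0;0 0 -6 0 0 0;0 0 -7 0 0 0;0 0 -7.6 0 0 0;0 0 -7.6 0 0 0;0 0 -7.6 0 0 0' && python3 -m crank '0 0 0 0 0 0;0 0 0 0 0 0;0 0 0 0 0 0;0 0 0 0 0 0;0 0 0 0 0 0;0 0 0 0 0 0' 0 25
```

```text
time: 13.45
tcp_pos: [0.5801, -0.0061, 0.0934]
tool_rot: [[-0.318, 0.948, 0.002], [0.948, 0.318, -0.0], [-0.001, 0.002, -1.0]]
contact_force: [-0.4, 0.6, 0.3]
grip_width: 0.0727
grasp_force: 0.0
time: 14.05
tcp_pos: [0.58, -0.0061, 0.0929]
tool_rot: [[-0.317, 0.948, 0.002], [0.948, 0.317, 0.0], [-0.0, 0.001, -1.0]]
contact_force: [0.8, 0.9, 5.8]
grip_width: 0.0418
grasp_force: 25.2
```

Gripped at 42 mm. Turn clockwise (negative about z), 0.7 rad.

```bash
python3 -m crank '0 0 0 0 0 -0.08;0 0 0 0 0 -0.18;0 0 0 0 0 -0.28;0 0 0 0 0 -0.38;0 0 0 0 0 -0.48;0 0 0 0 0 -0.58;0 0 0 0 0 -0.66;0 0 0 0 0 -0.72;0 0 0 0 0 -0.72;0 0 0 0 0 -0.72'; python3 -c "
from h import *;o=status.observe();print(o['wrist_torque'],o['contact_force'])"
```

```text
time: 15.05
tcp_pos: [0.5792, -0.0061, 0.0927]
tool_rot: [[0.386, 0.922, -0.0], [0.922, -0.386, -0.0], [-0.0, 0.0, -1.0]]
contact_force: [-1.2, 0.1, 5.4]
grip_width: 0.0417
grasp_force: 25.2
[0.07146886 0.33362613 0.05693273] [-1.15923114  0.13769313  5.362146  ]
```

```bash
python3 -m crank '0 0 0 0 0 0;0 0 0 0 0 0;0 0 0 0 0 0;0 0 0 0 0 0;0 0 0 0 0 0;0 0 3 0 0 0;0 0 7 0 0 0;0 0 12 0 0 0;0 0 16 0 0 0;0 0 16 0 0 0' 0.9
python3 - <<'E'
from h import *;import pickle
a,b=pickle.load(open('s.pkl','rb'));n=snap('side');w=snap('top')
for s in(b,n):
  h=cv2.cvtColor(s['pixels'],cv2.COLOR_RGB2HSV)[195:230,235:260];m=((h[...,0]<6)|(h[...,0]>174))&(h[...,1]>140)
  v,u=np.nonzero(m);print(v.mean()+195,v.min()+195,v.max()+195,u.mean()+235,m.sum())
cv2.imwrite('pics/c6.png',np.hstack([cv2.resize(i['pixels'],(400,300)) for i in(n,w)])[...,::-1])
E
```

```text
time: 16.05
tcp_pos: [0.5822, -0.0058, 0.2586]
tool_rot: [[0.387, 0.922, 0.01], [0.922, -0.387, -0.0], [0.004, 0.009, -1.0]]
contact_force: [-0.6, 0.1, -0.8]
grip_width: 0.0771
grasp_force: 0.0
210.1358024691358 204 215 246.6172839506173 81
209.97333333333333 205 214 246.54666666666668 75
```

View pics/c6.png

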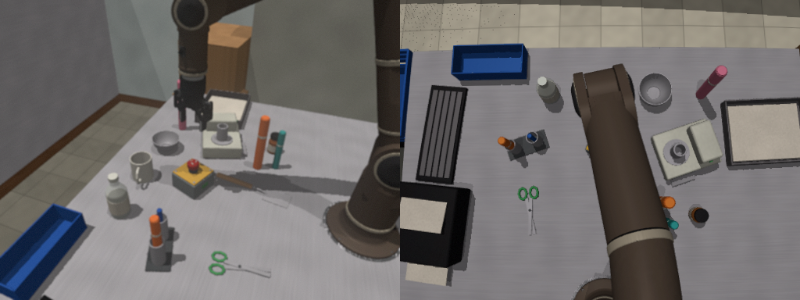

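The head is back at its raised position (210.0 against 210.1 at the start), the pusher stands in the empty well, the bystanders are where they were, and the robot is clear.

```bash
python3 -c "
from bench import r
print(r.job_done())"
```

```text
the job is handed in; nothing more can be done
None
```

The job is handed in, with no verdict returned: I latched the stop, stood the pusher on the bottom of the empty well, then turned the knob clockwise and it sprang back up. The last pictures show the other things where they were.

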